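# Stroke down the latches of an air-filter box

## Task

Close the air-filter box: with the fingertips, stroke lightly along the bowed row of five latch levers, starting at the end by the round rubber snorkel, so that each lever folds down flat on the lid, one after another in that order. Touch and press only, do not grasp or lift anything: the box stays where it lies, and the socket on the lid and the wrench, jar and bolt around it are left alone.

Things in the scene. Friction and masses are not known exactly. Their poses are not given: they have to be found in the camera images.
- airbox: Loose motorcycle air-filter box on the bench, about 1.8 kg, at any yaw: black tub, flat dark grey lid 240 mm along x, its upper face 70 mm above the bench, with a flange bowed out to +y that reaches y = 63 mm and carries the latches; back edge at y = -68 mm. Origin: centre of its underside, z up. A round black rubber snorkel (50 mm wide, 45 mm long) sticks out of the -x end, where the row starts.
- socket: Bystander: steel wrench socket, 25 mm wide, 32 mm high, standing loose on the lid 55 to 80 mm from the row of latches. Origin: centre of its underside.
- wrench: Bystander: steel wrench 160 mm long lying on the bench beside the bowed flange. Origin: centre of its underside, x along it.
- jar: Bystander: capped jar, 60 mm wide, 62 mm high, standing on the bench behind the box. Origin: centre of its underside.
- bolt: Bystander: steel bolt standing on its head on the bench past the far end of the box, head 22 mm wide, 45 mm high. Origin: centre of its underside.
- latch1 (a joint): Flat steel latch lever (first, nearest the snorkel), 32 x 16 x 4 mm, hinged at its end towards the snorkel, free end pointing on along the row. 0 rad = open, free end raised 24 degrees (14 mm); 0.42 = flat on the lid, upper face 75 mm above the bench. Starts at 0 to 0.1. No spring: friction (about 1 N at the free end, more nearer the hinge) keeps it where it is left.
- latch1_hinge (a point): Middle of the hinge axis of latch 1, fixed to the box 3 mm above the lid (73 mm above the bench); axes are the box's. Seen from above, lever 1 points away from it along +x of the box turned 0.44 rad towards +y. The lever middles lie 44 mm apart on an arc of 200 mm radius, bowed to +y.
- latch2 (a joint): Flat steel latch lever (number 2, counted from the snorkel end), 32 x 16 x 4 mm, hinged at its end towards the snorkel, free end pointing on along the row. 0 rad = open, free end raised 24 degrees (14 mm); 0.42 = flat on the lid, upper face 75 mm above the bench. Starts at 0 to 0.1. No spring: friction (about 1 N at the free end, more nearer the hinge) keeps it where it is left.
- latch2_hinge (a point): Middle of the hinge axis of latch 2, fixed to the box 3 mm above the lid (73 mm above the bench); axes are the box's. Seen from above, lever 2 points away from it along +x of the box turned 0.22 rad towards +y. The lever middles lie 44 mm apart on an arc of 200 mm radius, bowed to +y.
- latch3 (a joint): Flat steel latch lever (number 3, counted from the snorkel end), 32 x 16 x 4 mm, hinged at its end towards the snorkel, free end pointing on along the row. 0 rad = open, free end raised 24 degrees (14 mm); 0.42 = flat on the lid, upper face 75 mm above the bench. Starts at 0 to 0.1. No spring: friction (about 1 N at the free end, more nearer the hinge) keeps it where it is left.
- latch3_hinge (a point): Middle of the hinge axis of latch 3, fixed to the box 3 mm above the lid (73 mm above the bench); axes are the box's. Seen from above, lever 3 points away from it along +x of the box. The lever middles lie 44 mm apart on an arc of 200 mm radius, bowed to +y.
- latch4 (a joint): Flat steel latch lever (number 4, counted from the snorkel end), 32 x 16 x 4 mm, hinged at its end towards the snorkel, free end pointing on along the row. 0 rad = open, free end raised 24 degrees (14 mm); 0.42 = flat on the lid, upper face 75 mm above the bench. Starts at 0 to 0.1. No spring: friction (about 1 N at the free end, more nearer the hinge) keeps it where it is left.
- latch4_hinge (a point): Middle of the hinge axis of latch 4, fixed to the box 3 mm above the lid (73 mm above the bench); axes are the box's. Seen from above, lever 4 points away from it along +x of the box turned 0.22 rad towards -y. The lever middles lie 44 mm apart on an arc of 200 mm radius, bowed to +y.
- latch5 (a joint): Flat steel latch lever (last, farthest from the snorkel), 32 x 16 x 4 mm, hinged at its end towards the snorkel, free end pointing on along the row. 0 rad = open, free end raised 24 degrees (14 mm); 0.42 = flat on the lid, upper face 75 mm above the bench. Starts at 0 to 0.1. No spring: friction (about 1 N at the free end, more nearer the hinge) keeps it where it is left.
- latch5_hinge (a point): Middle of the hinge axis of latch 5, fixed to the box 3 mm above the lid (73 mm above the bench); axes are the box's. Seen from above, lever 5 points away from it along +x of the box turned 0.44 rad towards -y. The lever middles lie 44 mm apart on an arc of 200 mm radius, bowed to +y.

How it is judged:
On the way, in this order (a step that is already met when the one before it is completed fails the run):
1. latch 1, counted from the snorkel, is folded down (value of joint latch1 above 0.3 rad), for 0.05 s.
2. latch 2, counted from the snorkel, is folded down (value of joint latch2 above 0.3 rad), for 0.05 s.
3. latch 3, counted from the snorkel, is folded down (value of joint latch3 above 0.3 rad), for 0.05 s.
4. latch 4, counted from the snorkel, is folded down (value of joint latch4 above 0.3 rad), for 0.05 s.
5. latch 5, counted from the snorkel, is folded down (value of joint latch5 above 0.3 rad), for 0.05 s.
At the end, for the whole second after the job is handed in: All five levers lie flat (within 0.12 rad, that is 7 degrees or 4 mm at the free end), the box lies upright and still within 30 mm of where it was, and so do the socket, wrench, jar and bolt (value of joint each of latch1, latch2, latch3, latch4, latch5 above 0.3 rad and distance of each of airbox, socket, wrench, jar, bolt from where it was at the start of the episode below 0.03 m and angle between airbox's own z axis and vertical below 0.05 rad and linear speed of airbox below 0.02 m/s); the robot touches nothing.
It fails at once if the box is pushed away by more than 30 mm (distance of airbox from where it was at the start of the episode above 0.03 m).
It fails at once if the box is lifted or tipped (height (world z) of airbox above 0.01 m or angle between airbox's own z axis and vertical above 0.1 rad).
It fails at once if the fingers press on the box or a latch with more than 40 N (contact force between the fingers and airbox above 40 N).
It fails at once if the socket, wrench, jar or bolt is moved by more than 30 mm, or lifted (distance of any of socket, wrench, jar, bolt from where it was at the start of the episode above 0.03 m).
It also fails if it takes over 42 s, if anything falls off the work surface, if the arm or the gripper's body presses on something with over 40 N, if the wrist force passes 120 N, or if a joint passes its speed limit or range.

## Robot

A 7-joint arm with a two-finger parallel gripper is mounted at the origin on the work surface. World frame = base frame: x ahead of the robot, y to its left, z up, the work surface at z = 0. Lengths are in m, angles in rad, forces in N, time in s.
With the tool pointing down it reaches from about 0.4 to 0.85 m from the base axis. Payload 4.5 kg.
Tool frame: the origin (TCP) lies where the fingers leave the gripper's body, on its centre line; the fingertips stand 64 mm ahead of it and the grasp point (between the pads) lies 45 mm ahead of it; z points along the fingers, y is the line along which they close (so a half turn about z gives the same grasp; the last joint's range is limited). The gripper opens to 88 mm and grips with 3 to 60 N. Pads are 18 mm wide; open, the fingers measure 123 mm over their backs; the gripper's body (75 mm by 187 mm) begins 45 mm behind the grasp point.
Start: joints at [1.251, 0.689, -0.195, 1.565, 0.157, 0.902, -0.215], TCP at [0.217, -0.586, 0.303] pointing down, gripper open.
Joint ranges: [-3.01, 3.01], [-0.46, 2.08], [-1.47, 1.51], [0.13, 2.56], [-1, 4.14], [0.04, 2.09], [-2.66, 2.66]. Speed limits (rad/s): [2.57, 2.57, 3.14, 3.14, 3.14, 3.14, 3.14].

## Interface

Orientations are given as a unit quaternion [x, y, z, w].
In Python, from plant import r gives the robot as it stands.
- The arm moves only by the tool play_rows, never from a script. Its arguments are lists of equal length, an entry for each row: "translation": the shift along the tool's x, y, z in m, a list of three; "delta_rot": the turn, a rotation vector about the tool's x, y, z in degrees, a list of three; "grip": the opening, from -1 (shut) to 1 (fully open). In form: {"translation": [[x, y, z], ...], "delta_rot": [[rx, ry, rz], ...], "grip": [grip, ...]}. A call has 1 to 20 rows; each row shifts and turns the commanded pose from where the row before left it, along the tool's axes as they then stand; what a row does not reach is not made up. A row lasts 1/8 s, in which the tool goes at most 62.5 mm and 10.7 degrees, less where a joint would pass 70% of its speed; a pose out of reach is approached as far as the arm can. A call with a gripper value outside its range is refused whole. The fingers move at their own pace and stop on an object; "squeeze" is the grip in N (left out, the last holds). Time passes only in rows, so rows that do not move let the fingers close. It gives the time, the measured TCP pose, the force, the opening and the grip force at its end, in the units of the state.
- r.get_state(): the state, without advancing time (a new reading comes with each control period).
- r.snapshot(name): name is "scene" or "top" or "wrist"; returns the picture (384x512x3 uint8, blue, green, red); there is no depth.
- r.get_calibration(name): a dict with "intrinsics" (3x3 intrinsics, pixels), "k1" (the pictures are not rectified: a ray, as slopes to the right and down, at radius r is drawn at 1 + k1 r^2 times it, then the intrinsics apply), "eye" and "rotation" of the camera in the world. Camera axes: x right, y up, looking along -z (the intrinsics and any distortion apply to the point x, -y, -z); pixel columns grow to the right and rows downward; lengths in m; the calibration is good to about 2 mm. A picture is of the moment at which its call begins: read the wrist's pose just before it. get_calibration takes no time and is no camera call; for the wrist camera it gives the pose at the moment of the call.
- r.finish_job(): hands the job in; it is judged then, once.
Trained networks look in the newest picture that a camera, given by its name, has taken for a name from the list of things; names that differ only in an ending like _2 or _b are one class to them, and where a whole thing is asked for, a point or a joint stands for the part that bears it (a point fixed in the world has none). Each returns a list of dicts, best first, with "confidence" (0 to 1); they miss things now and then, are a little off and sometimes report something else, mostly with a low value. They report only what shows in the picture. A call takes as long as a camera call.
- r.look_for(camera, target): "point" ([x, y, z] in m, in world coordinates, good to about 4 mm: the middle of the surface that is visible of it).
- r.silhouettes(camera, target): "pixels" (384x512 bool, what is visible of it).
The state is a dict: "clock": time; "q": joint angles; "qd": joint speeds; "joint_torque": joint torques, N m; "tool_pos": TCP position; "eef_rot": TCP orientation; "contact_force": force on the tool from outside, world axes, zero at the start; "moment": the same for the moment, N m; "opening": opening from 0.0 (shut) to 1.0 (fully open); "finger_force": force on a finger pad.
Only numpy, scipy, OpenCV 4.12 (cv2) and the standard library are available. Lean on these libraries where they do the work, as an engineer would, in place of code of your own. Each camera call takes 0.05 s, during which the arm holds its last target. There are 200 camera calls.

## Working session

There is one attempt and no reset: what is moved stays moved. The work goes in short steps, Python scripts to look and compute and a tool call to move; the robot and the scene stay as the last step left them, time stands still between calls to the robot, and variables do not carry over. Pictures are saved under pics/ and viewed, at most 10 in all, crops included, and the job is handed in when it is done.

Besides the shell and the picture viewer there is one more tool, called by a JSON object that holds its "name" and its "arguments". play_rows: Moves the arm, as the interface text tells. Its arguments: {"type":"object","properties":{"translation":{"type":"array","items":{"type":"array","items":{"type":"number"}}},"delta_rot":{"type":"array","items":{"type":"array","items":{"type":"number"}}},"grip":{"type":"array","items":{"type":"number"}},"squeeze":{"type":"number"}},"required":["translation","delta_rot","grip"]}

```bash
mkdir -p pics
python3 - <<'E'
from plant import r
import cv2
for c in ("top","scene"):
    im=r.snapshot(c); cv2.imwrite(f"pics/{c}0.png",im)
    for t in ["airbox","socket","wrench","jar","bolt","latch1","latch2","latch3","latch4","latch5","latch1_hinge","latch3_hinge","latch5_hinge"]:
        print(c,t,[(x["point"],round(x["confidence"],2)) for x in r.look_for(c,t)[:3]])
s=r.get_state();print(s["clock"],s["tool_pos"],s["eef_rot"],s["contact_force"])
E
```

```text
top airbox [([0.5168, -0.0797, 0.0096], 0.69), ([0.5705, 0.0986, 0.0678], 0.65)]
top socket [([0.5364, 0.0979, 0.1041], 0.5)]
top wrench [([0.6848, 0.0059, 0.0051], 0.92)]
top jar [([0.6323, 0.1165, 0.0853], 0.74), ([0.4308, 0.1717, 0.0623], 0.65)]
top bolt [([0.5174, -0.0815, 0.0113], 0.44)]
top latch1 [([0.6864, 0.005, 0.0084], 0.48), ([0.6278, 0.1168, 0.0837], 0.45)]
top latch2 [([0.6864, 0.005, 0.0084], 0.48), ([0.6278, 0.1168, 0.0837], 0.45)]
top latch3 [([0.6864, 0.005, 0.0084], 0.48), ([0.6278, 0.1168, 0.0837], 0.45)]
top latch4 [([0.6864, 0.005, 0.0084], 0.48), ([0.6278, 0.1168, 0.0837], 0.45)]
top latch5 [([0.6864, 0.005, 0.0084], 0.48), ([0.6278, 0.1168, 0.0837], 0.45)]
top latch1_hinge [([0.568, 0.1009, 0.0644], 0.64)]
top latch3_hinge [([0.5699, 0.0993, 0.0698], 0.58)]
top latch5_hinge [([0.5679, 0.1002, 0.0665], 0.56), ([0.5133, -0.0805, 0.0135], 0.5)]
scene airbox [([0.5894, 0.0862, 0.0718], 0.63)]
scene socket [([0.5452, 0.0894, 0.0918], 0.59)]
scene wrench [([0.6943, 0.0016, 0.0086], 0.89)]
scene jar [([0.4353, 0.1643, 0.0506], 0.85)]
scene bolt [([0.5216, -0.0795, 0.
[... 221 characters left out ...]
.0399, 0.0787], 0.49)]
scene latch3 [([0.5642, 0.008, 0.0834], 0.66), ([0.6132, 0.0737, 0.0799], 0.63), ([0.5926, 0.0399, 0.0787], 0.49)]
scene latch4 [([0.5642, 0.008, 0.0834], 0.66), ([0.6132, 0.0737, 0.0799], 0.63), ([0.5926, 0.0399, 0.0787], 0.49)]
scene latch5 [([0.5642, 0.008, 0.0834], 0.66), ([0.6132, 0.0737, 0.0799], 0.63), ([0.5926, 0.0399, 0.0787], 0.49)]
scene latch1_hinge [([0.588, 0.0771, 0.0679], 0.69), ([0.6169, 0.0735, 0.0807], 0.46)]
scene latch3_hinge [([0.5858, 0.084, 0.0687], 0.74)]
scene latch5_hinge [([0.5895, 0.087, 0.067], 0.9)]
1.4 [ 0.21656213 -0.58629489  0.30274532] [9.84387822e-01 1.76013110e-01 7.71197721e-07 3.50402099e-05] [ 0.35317799 -0.22302391  0.23500438]
```

View pics/top0.png

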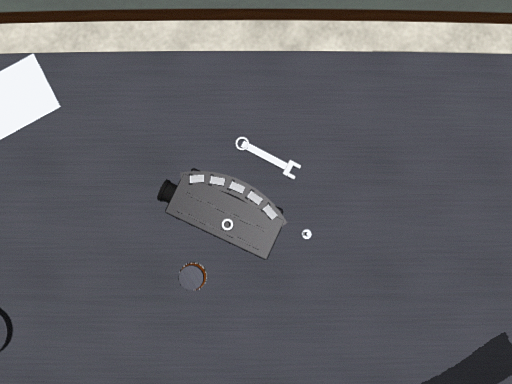

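The top picture shows the snorkel at (167,190). The levers are at about (197,179), (217,181), (237,187), (255,197) and (270,211), the socket at (227,224), the bolt at (307,234) and the jar at (193,277).

```bash
cat > h.py <<'E'
import numpy as np, cv2
from plant import r
def proj(c,P):
    k=r.get_calibration(c); p=(np.atleast_2d(P)-k["eye"])@np.array(k["rotation"])
    s=np.c_[p[:,0]/-p[:,2],-p[:,1]/-p[:,2]]; s=s*(1+k["k1"]*(s**2).sum(1,keepdims=True))
    return s@np.array(k["intrinsics"])[:2,:2].T+np.array(k["intrinsics"])[:2,2]
def mids(p,ang=.05,d=16):   # lever top points in world; p = x,y of row (lever 3 middle when flat), yaw
    out=[]
    for i in range(5):
        b=(i-2)*.22; m=np.array([200*np.sin(b),200*np.cos(b)-200]); u=np.array([np.cos(b),-np.sin(b)])
        a=.42-ang; q=m-16*u+u*(d*np.cos(a)-2*np.sin(a))
        out.append([*q,73+d*np.sin(a)+2*np.cos(a)])
    out=np.array(out)/1000; c,s=np.cos(p[2]),np.sin(p[2])
    return np.c_[p[0]+c*out[:,0]-s*out[:,1],p[1]+s*out[:,0]+c*out[:,1],out[:,2]]
E
python3 - <<'E'
from h import *
from scipy.optimize import least_squares
cent={}
for c in ("top","scene"):
    im=cv2.imread(f"pics/{c}0.png"); g=im.min(2)
    n,l,st,ce=cv2.connectedComponentsWithStats((g>120).astype(np.uint8))
    if c=="top":
        print([(np.round(ce[i],1),st[i,4]) for i in range(1,n) if 20<st[i,4]<400])
        guess=np.array([(197,179),(217,181),(237,187),(255,197),(270,211)])
        cent[c]=np.array([ce[1:][np.argmin(((ce[1:]-q)**2).sum(1))] for q in guess])
f=lambda p:(proj("top",mids(p))-cent["top"]).ravel()
s=[least_squares(f,[.6,.05,a]) for a in np.arange(-3,3.2,1)]; s=min(s,key=lambda z:z.cost)
print("row",s.x,s.cost,np.round(f(s.x),1)); np.save("row.npy",s.x)
print(mids(s.x))
im=cv2.imread("pics/scene0.png"); 
for d in (0,16,32):
    for q in proj("scene",mids(s.x,d=d)): cv2.circle(im,tuple(int(v) for v in q.round()),1,(0,0,255),-1)
q=proj("scene",mids(s.x))[2].astype(int); print(q)
x0,y0=max(q[0]-100,0),max(q[1]-75,0)
cv2.imwrite("pics/s1.png",cv2.resize(im[y0:y0+150,x0:x0+200],None,fx=4,fy=4))
E
```

```text
[(array([196.3, 178.1]), np.int32(116)), (array([216.8, 180.2]), np.int32(120)), (array([236.8, 186.8]), np.int32(125)), (array([264.1, 205.2]), np.int32(317)), (array([226.9, 223.7]), np.int32(90)), (array([277.8, 225.2]), np.int32(43)), (array([306.4, 233.6]), np.int32(76)), (array([271.1, 241.6]), np.int32(24))]Traceback (most recent call last):
  File "<stdin>", line 12, in <module>
    return func(*args, **kwargs)
    vector_fun = VectorFunction(
        fun_wrapped,
    ...<6 lines>...
        workers=workers
    )
    self._update_fun()
    ~~~~~~~~~~~~~~~~^^
    self.f = self.fun_wrapped(xp_copy(self.x))
             ~~~~~~~~~~~~~~~~^^^^^^^^^^^^^^^^^
    return np.atleast_1d(self.fun(x))
                         ~~~~~~~~^^^
    return self.f(x, *self.args, **self.kwargs)
           ~~~~~~^^^^^^^^^^^^^^^^^^^^^^^^^^^^^^
  File "<stdin>", line 11, in <lambda>
  File "h.py", line 4, in proj
    k=r.get_calibration(c); p=(np.atleast_2d(P)-k["eye"])@np.array(k["rotation"])
                              ~~~~~~~~~~~~~~~~~~~~~~~~~~~^~~~~~~~~~~~~~~~~~~~~~~~
ValueError: matmul: Input operand 1 has a mismatch in its core dimension 0, with gufunc signature (n?,k),(k,m?)->(n?,m?) (size 4 is different from 3)
```

```bash
sed -i 's/@np.array(k\["rotation"\])/@Rotation.from_quat(k["rotation"]).as_matrix()/; 1a from scipy.spatial.transform import Rotation' h.py
python3 - <<'E'
from h import *
from scipy.optimize import least_squares
im=cv2.imread("pics/top0.png"); g=im.min(2)
n,l,st,ce=cv2.connectedComponentsWithStats((g>160).astype(np.uint8))
guess=np.array([(197,179),(217,181),(237,187),(255,197),(270,211)])
j=[1+np.argmin(((ce[1:]-q)**2).sum(1)) for q in guess]; cent=ce[j]; print(cent.round(1).tolist(),st[j,4])
f=lambda p:(proj("top",mids(p))-cent).ravel()
s=[least_squares(f,[.6,.05,a],loss="soft_l1") for a in np.arange(-3,3.2,1)]; s=min(s,key=lambda z:z.cost)
print("row",s.x,s.cost,np.round(f(s.x),1)); np.save("row.npy",s.x)
print(mids(s.x))
im=cv2.imread("pics/scene0.png"); 
for d in (0,16,32):
    for q in proj("scene",mids(s.x,d=d)): cv2.circle(im,tuple(int(v) for v in q.round()),1,(0,0,255),-1)
q=proj("scene",mids(s.x))[2].astype(int); print(q)
x0,y0=max(q[0]-100,0),max(q[1]-75,0)
cv2.imwrite("pics/s1.png",cv2.resize(im[y0:y0+150,x0:x0+200],None,fx=4,fy=4))
E
```

```text
[[196.4, 178.3], [217.0, 180.3], [236.7, 186.9], [254.4, 197.4], [269.7, 211.7]] [101 101 103 104 104]
row [0.61379861 0.07662172 4.27148578] 0.01938711195563303 [-0.1 -0.  -0.   0.  -0.1 -0.1  0.1  0.1  0.   0. ]
[[0.63292685 0.16359837 0.0806505 ]
 [0.628461   0.11991293 0.0806505 ]
 [0.61456933 0.078255   0.0806505 ]
 [0.5919215  0.04063271 0.0806505 ]
 [0.56160924 0.00885964 0.0806505 ]]
[271 204]
```

View pics/s1.png

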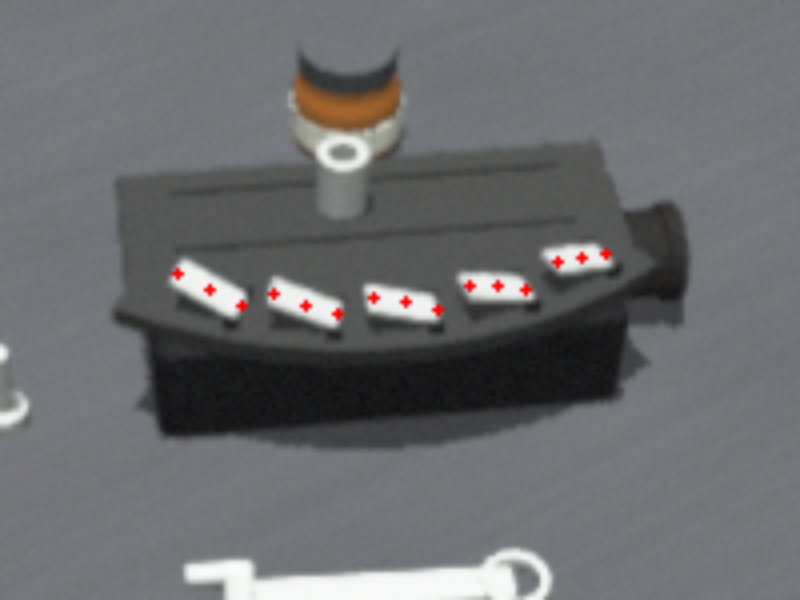

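The red model points sit on all five levers in the scene picture. Lever 1 is the one by the snorkel, at (580,258) in the crop, so the row pose is good.

```bash
cat >> h.py <<'E'
def goal(i,tipz,d=23,goal_yaw=True):
    row=np.load("row.npy"); P=mids(row,ang=.42,d=d)[i]; st=r.get_state()
    R=Rotation.from_quat(st["eef_rot"]).as_matrix()
    e=np.array([P[0],P[1],tipz+.064])-st["tool_pos"]
    yaw=np.arctan2(R[1,0],R[0,0]); want=row[2]-(i-2)*.22
    dy=(want-yaw+np.pi/2)%np.pi-np.pi/2
    print("lever",i+1,"tool shift mm",np.round(R.T@e*1000,1),"rz deg",round(-np.degrees(dy),1),"tipz",st["tool_pos"][2]-.064,"tilt z",R[:,2].round(4),"F",st["contact_force"].round(1),"t",st["clock"])
E
python3 -c "
from h import *
goal(0,.239)"
```

```text
lever 1 tool shift mm [ 6.474e+02 -5.509e+02 -3.000e-01] rz deg -69.7 tipz 0.23874532058662679 tilt z [ 0.e+00 -1.e-04 -1.e+00] F [ 0.4 -0.2  0.2] t 1.4
```

{"name": "play_rows", "arguments": {"translation": [[0.038,-0.0324,0],[0.038,-0.0324,0],[0.038,-0.0324,0],[0.038,-0.0324,0],[0.038,-0.0324,0],[0.038,-0.0324,0],[0.038,-0.0324,0],[0.038,-0.0324,0],[0.038,-0.0324,0],[0.038,-0.0324,0],[0.038,-0.0324,0],[0.038,-0.0324,0],[0.038,-0.0324,0],[0.038,-0.0324,0],[0.038,-0.0324,0],[0.038,-0.0324,0],[0.038,-0.0324,0]], "delta_rot": [[0,0,0],[0,0,0],[0,0,0],[0,0,0],[0,0,0],[0,0,0],[0,0,0],[0,0,0],[0,0,0],[0,0,0],[0,0,0],[0,0,0],[0,0,0],[0,0,0],[0,0,0],[0,0,0],[0,0,0]], "grip": [-1,-1,-1,-1,-1,-1,-1,-1,-1,-1,-1,-1,-1,-1,-1,-1,-1], "squeeze": 5}}

```text
clock: 3.52
tool_pos: [0.6324, 0.1557, 0.3028]
eef_rot: [0.984, 0.176, 0.0, 0.0]
contact_force: [0.9, -0.2, -0.9]
opening: 0.008
finger_force: 0.0
```

{"name": "play_rows", "arguments": {"translation": [[0,0,0],[0,0,0],[0,0,0],[0,0,0],[0,0,0],[0,0,0],[0,0,0],[0,0,0],[0,0,0]], "delta_rot": [[0,0,-10],[0,0,-10],[0,0,-10],[0,0,-10],[0,0,-10],[0,0,-10],[0,0,-9.7],[0,0,0],[0,0,0]], "grip": [-1,-1,-1,-1,-1,-1,-1,-1,-1]}}

```text
clock: 4.65
tool_pos: [0.6317, 0.1542, 0.3027]
eef_rot: [0.708, 0.706, -0.0, 0.0]
contact_force: [0.1, -0.1, -0.9]
opening: 0.003
finger_force: 0.0
```

```bash
python3 -c "
from h import *
goal(0,.110)"
```

```text
lever 1 tool shift mm [  0.7   1.2 128.7] rz deg -0.1 tipz 0.23869582501241238 tilt z [ 0.e+00 -2.e-04 -1.e+00] F [ 0.1 -0.1 -0.9] t 4.65
```

{"name": "play_rows", "arguments": {"translation": [[0.0007,0.0012,0.03],[0,0,0.04],[0,0,0.04],[0,0,0.0187],[0,0,0.012],[0,0,0.006],[0,0,0.004],[0,0,0.003],[0,0,0.003],[0,0,0.003],[0,0,0.002],[0,0,0.001],[0,0,0],[0,0,0]], "delta_rot": [[0,0,0],[0,0,0],[0,0,0],[0,0,0],[0,0,0],[0,0,0],[0,0,0],[0,0,0],[0,0,0],[0,0,0],[0,0,0],[0,0,0],[0,0,0],[0,0,0]], "grip": [-1,-1,-1,-1,-1,-1,-1,-1,-1,-1,-1,-1,-1,-1]}}

```text
clock: 6.4
tool_pos: [0.6328, 0.1551, 0.14]
eef_rot: [0.707, 0.707, -0.0, -0.0]
contact_force: [-0.7, 0.4, -0.1]
opening: 0.005
finger_force: 0.0
```

```bash
python3 -c "
from h import *
goal(0,.076)"
```

```text
lever 1 tool shift mm [-0.3  0.1 -0. ] rz deg 0.0 tipz 0.07596829043856357 tilt z [-2.e-04  2.e-04 -1.e+00] F [-0.7  0.4 -0.1] t 6.4
```

```bash
python3 -c "
from h import *
goal(1,.105)"
```

```text
lever 2 tool shift mm [-43.8  -6.2 -29. ] rz deg 12.6 tipz 0.07596829043856357 tilt z [-2.e-04  2.e-04 -1.e+00] F [-0.7  0.4 -0.1] t 6.4
```

{"name": "play_rows", "arguments": {"translation": [[0,0,-0.014],[0,0,-0.015],[-0.0219,-0.0031,0],[-0.0219,-0.0031,0],[0,0,0],[0,0,0],[0,0,0.007],[0,0,0.006],[0,0,0.004],[0,0,0.003],[0,0,0.003],[0,0,0.003],[0,0,0.002],[0,0,0.001],[0,0,0],[0,0,0]], "delta_rot": [[0,0,0],[0,0,0],[0,0,0],[0,0,0],[0,0,6.3],[0,0,6.3],[0,0,0],[0,0,0],[0,0,0],[0,0,0],[0,0,0],[0,0,0],[0,0,0],[0,0,0],[0,0,0],[0,0,0]], "grip": [-1,-1,-1,-1,-1,-1,-1,-1,-1,-1,-1,-1,-1,-1,-1,-1]}}

```text
clock: 8.4
tool_pos: [0.6267, 0.1113, 0.14]
eef_rot: [0.781, 0.625, 0.0, -0.0]
contact_force: [-0.2, 0.1, -1.5]
opening: 0.006
finger_force: 0.0
```

```bash
python3 -c "
from h import *
goal(1,.076);goal(2,.105)
im=r.snapshot('scene'); cv2.imwrite('pics/s2.png',cv2.resize(im[110:290,150:390],None,fx=3,fy=3))"
```

```text
lever 2 tool shift mm [-0.  -0.2  0. ] rz deg 0.0 tipz 0.07602732172713048 tilt z [ 1.e-04  2.e-04 -1.e+00] F [-0.2  0.1 -1.5] t 8.4
lever 3 tool shift mm [-43.5  -6.5 -29. ] rz deg 12.6 tipz 0.07602732172713048 tilt z [ 1.e-04  2.e-04 -1.e+00] F [-0.2  0.1 -1.5] t 8.4
```

View pics/s2.png

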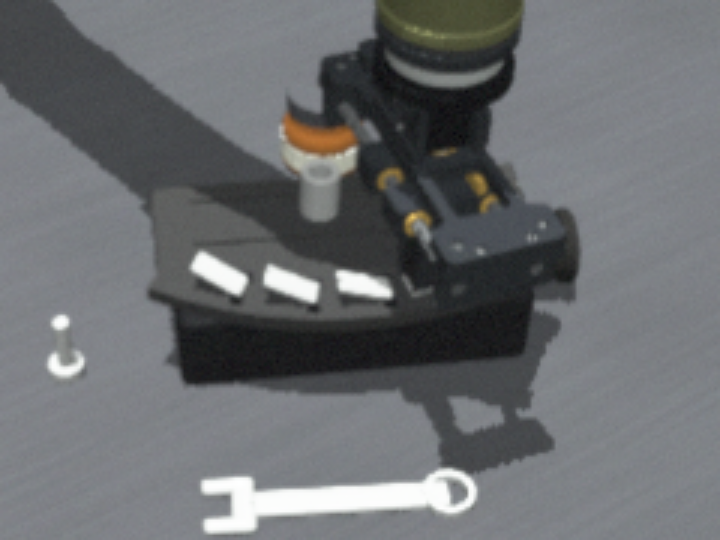

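The fingers stand on lever 2 at about (420,285). Levers 3 to 5 are still raised at (365,285), (292,285) and (218,273), and nothing else has moved. I'll repeat the same press on lever 3.

{"name": "play_rows", "arguments": {"translation": [[0,0,-0.014],[0,0,-0.015],[-0.0218,-0.0032,0],[-0.0218,-0.0032,0],[0,0,0],[0,0,0],[0,0,0.007],[0,0,0.006],[0,0,0.004],[0,0,0.003],[0,0,0.003],[0,0,0.003],[0,0,0.002],[0,0,0.001],[0,0,0],[0,0,0]], "delta_rot": [[0,0,0],[0,0,0],[0,0,0],[0,0,0],[0,0,6.3],[0,0,6.3],[0,0,0],[0,0,0],[0,0,0],[0,0,0],[0,0,0],[0,0,0],[0,0,0],[0,0,0],[0,0,0],[0,0,0]], "grip": [-1,-1,-1,-1,-1,-1,-1,-1,-1,-1,-1,-1,-1,-1,-1,-1]}}

```text
clock: 10.45
tool_pos: [0.611, 0.0702, 0.1401]
eef_rot: [0.844, 0.536, 0.0, -0.0]
contact_force: [0.3, -0.0, 0.4]
opening: 0.002
finger_force: 0.0
```

```bash
python3 -c "
from h import *
goal(2,.076);goal(3,.105)
im=r.snapshot('scene'); cv2.imwrite('pics/s3.png',cv2.resize(im[110:290,150:390],None,fx=3,fy=3))"
```

```text
lever 3 tool shift mm [ 0.  -0.2  0.1] rz deg 0.0 tipz 0.0760511031487483 tilt z [ 2.e-04  2.e-04 -1.e+00] F [ 0.3 -0.   0.4] t 10.45
lever 4 tool shift mm [-43.4  -6.6 -29. ] rz deg 12.7 tipz 0.0760511031487483 tilt z [ 2.e-04  2.e-04 -1.e+00] F [ 0.3 -0.   0.4] t 10.45
```

View pics/s3.png

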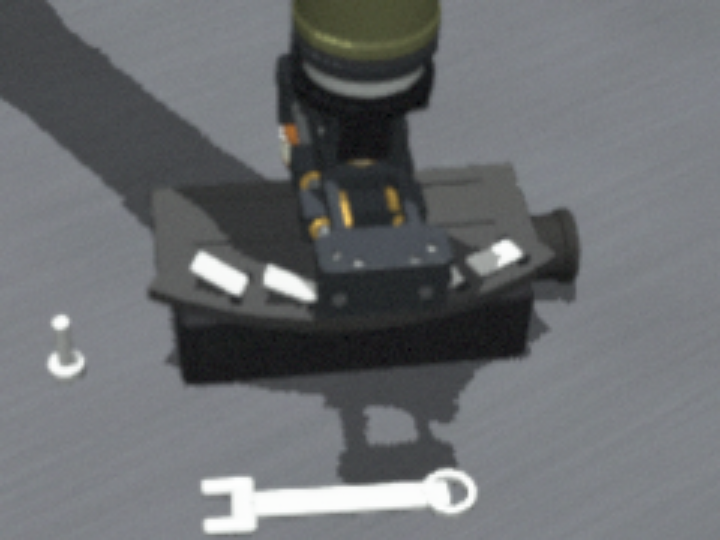

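Lever 1, at (497,257), now lies flat on the lid. Levers 4 and 5, at (290,283) and (218,273), are still open. Next I'll press lever 4, then lever 5.

{"name": "play_rows", "arguments": {"translation": [[0,0,-0.014],[0,0,-0.015],[-0.0217,-0.0033,0],[-0.0217,-0.0033,0],[0,0,0],[0,0,0],[0,0,0.007],[0,0,0.006],[0,0,0.004],[0,0,0.003],[0,0,0.003],[0,0,0.003],[0,0,0.002],[0,0,0.001],[0,0,0],[0,0,0]], "delta_rot": [[0,0,0],[0,0,0],[0,0,0],[0,0,0],[0,0,6.3],[0,0,6.3],[0,0,0],[0,0,0],[0,0,0],[0,0,0],[0,0,0],[0,0,0],[0,0,0],[0,0,0],[0,0,0],[0,0,0]], "grip": [-1,-1,-1,-1,-1,-1,-1,-1,-1,-1,-1,-1,-1,-1,-1,-1]}}

```text
clock: 12.5
tool_pos: [0.5866, 0.0337, 0.1401]
eef_rot: [0.898, 0.44, 0.0, -0.0]
contact_force: [0.0, -0.3, 0.2]
opening: 0.004
finger_force: 0.0
```

```bash
python3 -c "
from h import *
goal(3,.076);goal(4,.105)"
```

```text
lever 4 tool shift mm [-0.  -0.   0.1] rz deg 0.0 tipz 0.07606389163193292 tilt z [ 3.e-04  2.e-04 -1.e+00] F [ 0.  -0.3  0.2] t 12.5
lever 5 tool shift mm [-43.5  -6.4 -29. ] rz deg 12.7 tipz 0.07606389163193292 tilt z [ 3.e-04  2.e-04 -1.e+00] F [ 0.  -0.3  0.2] t 12.5
```

Lever 5, then lift well clear and look.

{"name": "play_rows", "arguments": {"translation": [[0,0,-0.014],[0,0,-0.015],[-0.0217,-0.0032,0],[-0.0217,-0.0032,0],[0,0,0],[0,0,0],[0,0,0.007],[0,0,0.006],[0,0,0.004],[0,0,0.003],[0,0,0.003],[0,0,0.003],[0,0,0.002],[0,0,0.001],[0,0,0],[0,0,0]], "delta_rot": [[0,0,0],[0,0,0],[0,0,0],[0,0,0],[0,0,6.3],[0,0,6.3],[0,0,0],[0,0,0],[0,0,0],[0,0,0],[0,0,0],[0,0,0],[0,0,0],[0,0,0],[0,0,0],[0,0,0]], "grip": [-1,-1,-1,-1,-1,-1,-1,-1,-1,-1,-1,-1,-1,-1,-1,-1]}}

```text
clock: 14.5
tool_pos: [0.5549, 0.0033, 0.1401]
eef_rot: [0.941, 0.339, 0.0, -0.0]
contact_force: [-0.4, -1.0, 0.6]
opening: 0.004
finger_force: 0.0
```

{"name": "play_rows", "arguments": {"translation": [[0,0,-0.02],[0,0,-0.04],[0,0,-0.05],[0,0,-0.05],[0,0,-0.04],[-0.05,0,0],[-0.05,0,0],[-0.05,0,0],[-0.05,0,0],[0,0,0],[0,0,0]], "delta_rot": [[0,0,0],[0,0,0],[0,0,0],[0,0,0],[0,0,0],[0,0,0],[0,0,0],[0,0,0],[0,0,0],[0,0,0],[0,0,0]], "grip": [-1,-1,-1,-1,-1,-1,-1,-1,-1,-1,-1]}}

```text
clock: 15.88
tool_pos: [0.4014, -0.1239, 0.3403]
eef_rot: [0.941, 0.339, 0.001, 0.0]
contact_force: [0.1, 0.6, 0.0]
opening: 0.006
finger_force: 0.0
```

Run:
```python
from h import *
im=r.snapshot('scene'); row=np.load("row.npy")
for a,col in ((.05,(0,0,255)),(.40,(0,200,0))):
    for q in proj("scene",mids(row,ang=a,d=32)): cv2.circle(im,tuple(int(v) for v in q.round()),1,col,-1)
cv2.imwrite('pics/s4.png',cv2.resize(im[160:260,180:360],None,fx=4,fy=4,interpolation=cv2.INTER_CUBIC))
print(r.get_state()["clock"],r.get_state()["tool_pos"])
```

```text
15.925 [ 0.40181042 -0.12348777  0.34027044]
```

View pics/s4.png

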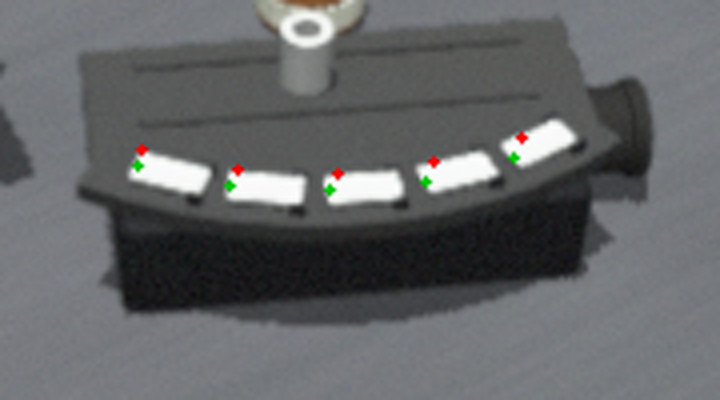

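All five free ends match the green (flat) points at about (137,166), (229,186), (329,189), (425,182) and (514,158). The box and socket have not moved, and the arm is clear.

```bash
python3 -c "
from plant import r
print(r.finish_job())"
```

```text
the job is handed in; nothing more can be done
None
```

I folded all five latches flat, one after another from the snorkel end, saw no movement of the box or socket in the last picture, and handed the job in at about 16 s; the hand-in returned no verdict.

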